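# Sweep the bottle caps into the counter pan

### The job

Sweep the three small white bottle caps along the worktop with your fingertips into the steel pan through its open side, until each lies wholly inside it. Only push them, never pick them up, and leave the large jar lid, the tape measure and the roll of tape lying where they are.

Things in the scene. Friction and masses are not known exactly. Their poses are not given: they have to be found in the camera images.
- cap_a: one of three identical small white plastic screw caps off drink bottles, 30 mm diameter, 15 mm high, 10 to 18 g, lying loose and flat on the worktop; origin at the centre of its underside, z up
- cap_b: one of three identical small white plastic screw caps off drink bottles, 30 mm diameter, 15 mm high, 10 to 18 g, lying loose and flat on the worktop; origin at the centre of its underside, z up
- cap_c: one of three identical small white plastic screw caps off drink bottles, 30 mm diameter, 15 mm high, 10 to 18 g, lying loose and flat on the worktop; origin at the centre of its underside, z up
- pan: steel counter dustpan, fixed; 176 mm (x) by 130 mm (y); origin at its centre, at worktop level. The edge at its y = -65 mm is the open mouth; the other sides are walls 32 mm high, inner faces at x = +-85 and y = +62 mm. A lip 25 mm long slopes up from the mouth to the 2 mm thick floor, so caps slide in. A black handle (24 mm wide, 20 high) runs from the back wall to y = +160 mm
- jar_lid: large white plastic jar lid, 72 mm diameter, 16 mm high, lying loose; not to be moved; origin at the centre of its underside
- tape_measure: yellow tape measure, 65x81 mm and 34 mm high, lying loose; not to be moved; origin at the centre of its underside
- tape_roll: roll of masking tape lying flat, 98 mm diameter, 25 mm high, loose; not to be moved; origin at the centre of its underside
There are look-alikes about, which are no part of the job. Leave any black or orange look-alike of the cap_a alone.

How it is judged:
By the outcome, as a careful person would: the job done as asked, in the order asked, and still so for the second after the job is handed in, with the robot touching nothing.
It also fails if it takes over 70 s, if anything falls off the work surface, if the arm or the gripper's body presses on something with over 40 N, if the wrist force passes 120 N, or if a joint passes its speed limit or range.

### The arm

A 6-joint arm with a two-finger parallel gripper is mounted at the origin on a cart in front of the work surface, level with it; the furniture and walls round the work are solid. World frame = base frame: x ahead of the robot, y to its left, z up, the work surface at z = 0. Lengths are in m, angles in rad, forces in N, time in s.
With the tool pointing down it reaches from about 0.375 to 0.975 m from the base axis. Payload 3.8 kg.
Tool frame: the origin (TCP) lies between the finger pads; the fingertips stand 19 mm ahead of it and the grasp point (between the pads) is the TCP; z points along the fingers, y is the line along which they close (so a half turn about z gives the same grasp; the last joint's range is limited). The gripper opens to 88 mm and grips with 3 to 60 N. Pads are 18 mm wide; open, the fingers measure 123 mm over their backs; the gripper's body (75 mm by 187 mm) begins 45 mm behind the grasp point.
Start: joints at [-1.24, 0.264, 1.604, -0, 1.274, -0.037], TCP at [0.243, -0.63, 0.258] pointing down, gripper open.
Joint ranges: [-2.63, 2.63], [-0.94, 2.18], [0.31, 2.57], [-1.31, 4.45], [0, 2.66], [-2.55, 2.55]. Speed limits (rad/s): [2.57, 2.57, 3.14, 3.14, 3.14, 3.14].

### API

Orientations are given as a unit quaternion [w, x, y, z].
In Python, from bench import get_obs, grab_frame, camera_info, close_job gives the robot as it stands.
- The arm moves only by the tool servo_tool, never from a script. Its arguments are lists of equal length, an entry for each row: "dp": the shift along the tool's x, y, z in mm, a list of three; "dr": the turn, a rotation vector about the tool's x, y, z in rad, a list of three; "fingers": the finger opening in mm, from 0 to 88.1. In form: {"dp": [[x, y, z], ...], "dr": [[ax, ay, az], ...], "fingers": [fingers, ...]}. A call has 1 to 10 rows; each row is the pose to reach, as a shift and turn from the pose commanded when the call began, along the tool's axes at that moment; what a row does not reach only later rows make up. A row lasts 1/12 s, in which the tool goes at most 41.7 mm and 7.16 degrees, less where a joint would pass 70% of its speed; a pose out of reach is approached as far as the arm can. A call with a gripper value outside its range is refused whole. The fingers move at their own pace and stop on an object; "newtons" is the grip in N (left out, the last holds). Time passes only in rows, so rows that repeat a pose let the fingers close. It gives the time, the measured TCP pose, the force, the opening and the grip force at its end, in the units of the state.
- get_obs(): the state, without advancing time (a new reading comes with each control period).
- grab_frame(name): name is "scene" or "side" or "wrist"; returns the picture (400x640x3 uint8, red, green, blue); there is no depth.
- camera_info(name): a dict with "K" (3x3 intrinsics, pixels), "pose" (4x4, takes a point from camera to world coordinates). Camera axes: x right, y up, looking along -z (the intrinsics and any distortion apply to the point x, -y, -z); pixel columns grow to the right and rows downward; lengths in m; the calibration is good to about 2 mm. A picture is of the moment at which its call begins: read the wrist's pose just before it. camera_info takes no time and is no camera call; for the wrist camera it gives the pose at the moment of the call.
- close_job(): hands the job in; it is judged then, once.
The state is a dict: "time_s": time; "q": joint angles; "dq": joint speeds; "joint_torque": joint torques, N m; "tcp_pos": TCP position; "eef_rot": TCP orientation; "force": force on the tool from outside, world axes, zero at the start; "torque": the same for the moment, N m; "opening": opening from 0.0 (shut) to 1.0 (fully open); "grip_force": force on a finger pad.
Only numpy, scipy, OpenCV 4.12 (cv2) and the standard library are available. Lean on these libraries where they do the work, as an engineer would, in place of code of your own. Each camera call takes 0.05 s, during which the arm holds its last target. There are 200 camera calls.

## Working session

There is one attempt and no reset: what is moved stays moved. The work goes in short steps, Python scripts to look and compute and a tool call to move; the robot and the scene stay as the last step left them, time stands still between calls to the robot, and variables do not carry over. Pictures are saved under pics/ and viewed, at most 10 in all, crops included, and the job is handed in when it is done.

Besides the shell and the picture viewer there is one more tool, called after "Request:" as name(argument=value, ...) on one line, values as JSON. servo_tool: Moves the arm, as the interface text tells. Its arguments: {"type":"object","properties":{"dp":{"type":"array"},"dr":{"type":"array"},"fingers":{"type":"array"},"newtons":{"type":"number"}},"required":["dp","dr","fingers"]}

```bash
ls; mkdir -p pics; cat > h.py <<'E'
import numpy as np, cv2
from bench import get_obs, grab_frame, camera_info
def cast(info,u,v,z):
    K=np.array(info["K"]);P=np.array(info["pose"])
    d=np.linalg.inv(K)@[u,v,1]; d=P[:3,:3]@[d[0],-d[1],-d[2]]
    o=P[:3,3]; return o+d*(z-o[2])/d[2]
E
python3 - <<'E'
from h import *
for n in ("scene","side"):
    i=camera_info(n); print(n,i)
    cv2.imwrite(f"pics/{n}0.png",grab_frame(n)[:,:,::-1])
print(get_obs())
E
```

```text
pics
scene {'K': array([[413.01809737,   0.        , 319.84033104],
       [  0.        , 413.01809737, 205.10129494],
       [  0.        ,   0.        ,   1.        ]]), 'pose': array([[ 0.71478658,  0.38407217, -0.58443881, -0.00941902],
       [-0.69928863,  0.38213598, -0.60412541, -0.64475861],
       [-0.00869266,  0.84051214,  0.54172297,  0.52463958],
       [ 0.        ,  0.        ,  0.        ,  1.        ]])}
side {'K': array([[485.3986687 ,   0.        , 318.05150825],
       [  0.        , 485.3986687 , 206.80795614],
       [  0.        ,   0.        ,   1.        ]]), 'pose': array([[ 0.85061835,  0.18510703, -0.49212174, -0.03125695],
       [-0.52577474,  0.30490154, -0.79410073, -0.95452361],
       [ 0.00305505,  0.93422184,  0.35667944,  0.43683929],
       [ 0.        ,  0.        ,  0.        ,  1.        ]])}
{'time_s': 0.1, 'q': array([-1.23989429e+00,  2.64692847e-01,  1.60525135e+00, -9.04888811e-06,
        1.27373079e+00, -3.68969873e-02]), 'dq': array([ 0.00056796, -0.00105139, -0.00359438,  0.00179873,  0.00019514,
       -0.00024234]), 'joint_torque': array([ 2.01446996e-04, -5.03618217e+01, -3.58070648e+01,  7.31356605e-02,
        2.33570533e-02, -4.33761716e-05]), 'tcp_pos': array([ 0.2425    , -0.62926879,  0.25649485]), 'eef_rot': array([-1.02930079e-03,  9.83137311e-01,  1.82865919e-01, -1.56781285e-04]), 'force': array([ 0.16193185, -0.36186381, -0.65797394]), 'torque': array([ 0.03178118, -0.00480519, -0.03692966]), 'grip_force': 0.0, 'opening': 1.0009716648170486}
```

View pics/scene0.png

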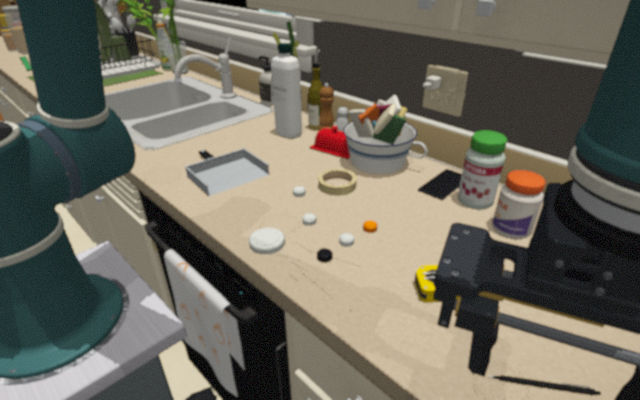

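View pics/side0.png

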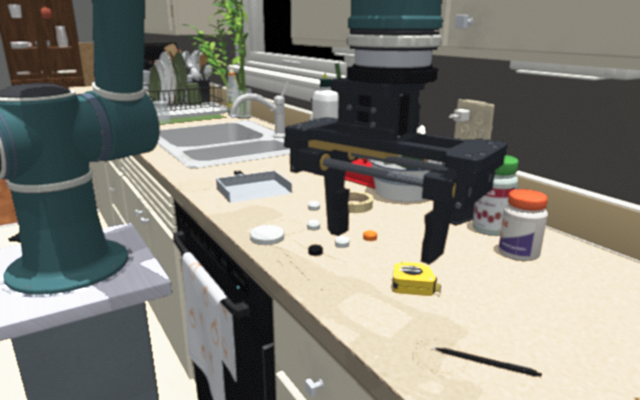

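The scene view shows white caps at (299,190), (309,218) and (346,239). Things that could be mistaken for them are the orange cap (370,226), the black cap (324,255) and the large white jar lid (267,240). The tape roll is at (338,181), the tape measure at (427,283), and the pan at (228,171) with its black handle towards (206,155). The side view agrees: caps at (314,205), (313,225) and (342,241). I choose the three small white ones.

```bash
python3 - <<'E'
from h import *
sd={"scene":dict(a=(299,190),b=(309,218),c=(346,239),lid=(267,240)),"side":dict(a=(314,205),b=(313,225),c=(342,241),lid=(267,234))}
for n in sd:
    I=cv2.imread(f"pics/{n}0.png"); i=camera_info(n)
    hsv=cv2.cvtColor(I,cv2.COLOR_BGR2HSV)
    m=((hsv[...,1]<40)&(hsv[...,2]>130)).astype(np.uint8)
    N,L,S,C=cv2.connectedComponentsWithStats(m)
    for k,(u,v) in sd[n].items():
        l=L[v,u]; print(n,k,C[l].round(1),S[l][4],S[l][2:4],cast(i,*C[l],.009).round(3))
    o=((hsv[...,0]<14)&(hsv[...,1]>180)&(hsv[...,2]>150)).astype(np.uint8)
    N,L,S,C=cv2.connectedComponentsWithStats(o)
    for u,v in ([(370,226)] if n=="scene" else [(370,235)]):
        print("orange",cast(i,u,v,.009).round(3))
    u,v=(324,255) if n=="scene" else (316,250)
    print("black",cast(i,u,v,.009).round(3))
i=camera_info("scene")
print("roll",cast(i,338,181,.0125).round(3),"tm",cast(i,427,283,.017).round(3))
I=cv2.imread("pics/scene0.png")[130:270,170:390]; cv2.imwrite("pics/crop.png",cv2.resize(I,None,fx=3.6,fy=3.6,interpolation=cv2.INTER_CUBIC))
E
```

```text
scene a [298.7 189.8] 97 [13 10] [0.559 0.016 0.009]
scene b [308.8 217.7] 128 [15 11] [ 0.494 -0.089  0.009]
scene c [346.3 238. ] 148 [16 12] [ 0.498 -0.197  0.009]
scene lid [266.5 238.6] 698 [36 24] [ 0.381 -0.083  0.009]
orange [ 0.565 -0.204  0.009]
black [ 0.428 -0.203  0.009]
side a [443.1 198.1] 71981 [496 400] [ 0.87  -0.117  0.009]
side b [443.1 198.1] 71981 [496 400] [ 0.87  -0.117  0.009]
side c [443.1 198.1] 71981 [496 400] [ 0.87  -0.117  0.009]
side lid [443.1 198.1] 71981 [496 400] [ 0.87  -0.117  0.009]
orange [ 0.565 -0.204  0.009]
black [ 0.428 -0.206  0.009]
roll [ 0.654 -0.026  0.012] tm [ 0.495 -0.391  0.017]
```

View pics/crop.png

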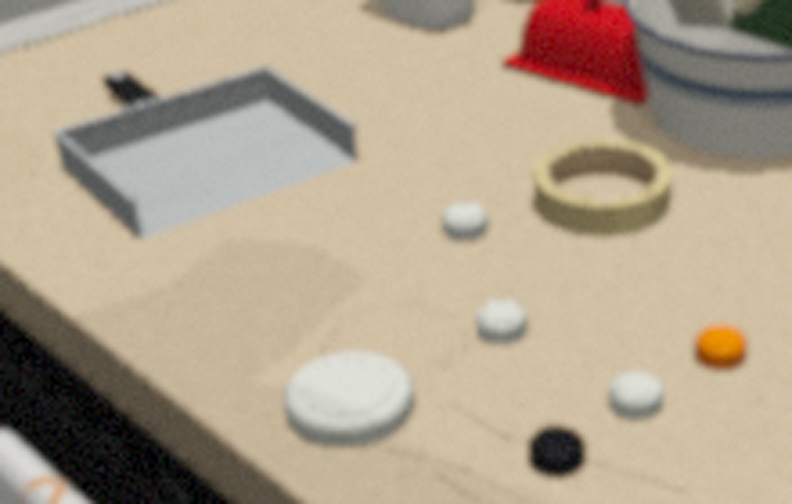

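The crop shows three small white caps, clearly distinct from the jar lid, the orange cap and the black cap. The pan's mouth faces the caps, with mouth corners at crop (140,235) and (355,158), and back wall top corners at (60,132) and (267,70).

```bash
python3 - <<'E'
from h import *
i=camera_info("scene")
f=lambda u,v,z:cast(i,170+u/3.6,130+v/3.6,z)[:2]
A=f(140,235,0);B=f(355,158,0);C=f(60,132,.032);D=f(267,70,.032)
for n,p in zip("ABCD",(A,B,C,D)):print(n,p.round(3))
print(np.linalg.norm(A-B),np.linalg.norm(C-D),np.linalg.norm(A-C),np.linalg.norm(B-D),np.degrees(np.arctan2(*(B-A)[::-1])),np.degrees(np.arctan2(*(D-C)[::-1])),(A+B+C+D)/4)
print("wrist",camera_info("wrist")["pose"].round(3))
E
```

```text
A [0.396 0.164]
B [0.568 0.147]
C [0.407 0.28 ]
D [0.574 0.26 ]
0.17237093929456818 0.1676357946514015 0.11651382867680682 0.11325343683689836 -5.907123255309605 -7.068731931092588 [0.48619937 0.21279556]
wrist [[ 0.359  0.901  0.244  0.304]
 [-0.933  0.347  0.091 -0.606]
 [-0.002 -0.261  0.965  0.383]
 [ 0.     0.     0.     1.   ]]
```

Request:
servo_tool(dp=[[20, -17, 0], [50, -44, 0], [80, -70, 0], [110, -96, 0], [140, -122, 0], [170, -148, 0], [200, -174, 0], [230, -200, 0], [260, -227, 0], [290, -253, 0]], dr=[[0, 0, -0.08], [0, 0, -0.19], [0, 0, -0.3], [0, 0, -0.41], [0, 0, -0.52], [0, 0, -0.63], [0, 0, -0.74], [0, 0, -0.85], [0, 0, -0.96], [0, 0, -1.07]], fingers=[14, 14, 14, 14, 14, 14, 14, 14, 14, 14])

```text
time_s: 0.93
tcp_pos: [0.4225, -0.2874, 0.2573]
eef_rot: [-0.0, 0.751, 0.66, -0.0]
force: [-0.6, -0.1, -0.5]
opening: 0.265
grip_force: 0.0
```

```bash
cat >> h.py <<'E'
from scipy.spatial.transform import Rotation as R
def goto(x,y,z,tilt):
    "tool-frame delta (mm), turn about tool z, to put the TCP at x,y,z with tool x at yaw 90+tilt deg"
    o=get_obs(); r=R.from_quat(o["eef_rot"],scalar_first=True)
    a=np.radians(90+tilt); c,s=np.cos(a),np.sin(a)
    t=R.from_matrix(np.array([[c,s,0],[s,-c,0],[0,0,-1]]))
    print("t",o["time_s"],"tcp",o["tcp_pos"].round(4),"dp",(1000*r.inv().apply(np.array([x,y,z])-o["tcp_pos"])).round(1),"dr",(r.inv()*t).as_rotvec().round(3),"F",np.round(o["force"],1),"open",round(o["opening"],2))
E
python3 -c "
from h import *
goto(.5647,-.0195,.25,9)"
```

```text
t 0.9333 tcp [ 0.4225 -0.2874  0.2573] dp [283.9 106.9   7.4] dr [-0.    -0.    -0.285] F [-0.6 -0.1 -0.5] open 0.26
```

Request:
servo_tool(dp=[[30, 11, 1], [60, 23, 2], [90, 34, 2], [120, 45, 3], [150, 56, 4], [180, 68, 5], [210, 79, 6], [240, 90, 6], [265, 100, 7], [284, 107, 7]], dr=[[0, 0, -0.04], [0, 0, -0.08], [0, 0, -0.12], [0, 0, -0.16], [0, 0, -0.2], [0, 0, -0.24], [0, 0, -0.27], [0, 0, -0.285], [0, 0, -0.285], [0, 0, -0.285]], fingers=[14, 14, 14, 14, 14, 14, 14, 14, 14, 14])

```text
time_s: 1.77
tcp_pos: [0.5665, -0.0199, 0.25]
eef_rot: [-0.001, 0.651, 0.759, -0.0]
force: [-0.8, -0.8, -0.3]
opening: 0.155
grip_force: 0.0
```

```bash
python3 - <<'E'
from h import *
goto(.5647,-.0195,.12,9)
i=camera_info("wrist"); I=grab_frame("wrist")[:,:,::-1]; cv2.imwrite("pics/w1.png",I)
np.savez("w1.npz",K=i["K"],pose=i["pose"])
E
```

```text
t 1.7667 tcp [ 0.5665 -0.0199  0.25  ] dp [  0.6  -1.6 130. ] dr [-0.001 -0.001 -0.004] F [-0.8 -0.8 -0.3] open 0.16
```

View pics/w1.png

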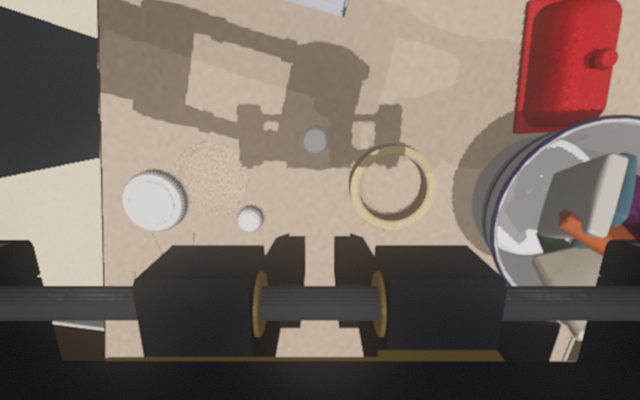

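The wrist view shows cap a at (315,140) in the gripper's shadow and cap b at (249,219). The lid is at (154,200), the roll at (393,187), and a pan mouth corner near (345,12).

```bash
python3 - <<'E'
from h import *
i=np.load("w1.npz")
for n,u,v,z in (("a",315,140,.013),("b",249,219,.013),("lid",154,200,.016),("roll",393,187,.025),("rollL",350,187,.025),("pan",345,12,.02)): print(n,cast(i,u,v,z).round(4))
E
```

```text
a [0.5551 0.0155 0.013 ]
b [ 0.4913 -0.0882  0.013 ]
lid [ 0.3804 -0.0808  0.016 ]
roll [ 0.6491 -0.0216  0.025 ]
rollL [ 0.6015 -0.0289  0.025 ]
pan [0.5658 0.1445 0.02  ]
```

Request:
servo_tool(dp=[[0, -1, 20], [0, -2, 50], [0, -3, 80], [0, -4, 110], [0, -4, 140], [0, -4, 165], [0, -4, 185], [0, -4, 190], [0, -4, 190]], dr=[[0, 0, 0.01], [0, 0, 0.01], [0, 0, 0.01], [0, 0, 0.01], [0, 0, 0.01], [0, 0, 0.01], [0, 0, 0.01], [0, 0, 0.01], [0, 0, 0.01]], fingers=[14, 14, 14, 14, 14, 14, 14, 14, 14])

```text
time_s: 2.57
tcp_pos: [0.5599, -0.0229, 0.0585]
eef_rot: [-0.002, 0.655, 0.755, -0.002]
force: [0.3, -0.3, 1.3]
opening: 0.16
grip_force: 0.0
```

```bash
python3 -c "
from h import *
goto(.561,-.020,.025,8.2)"
```

```text
t 2.5667 tcp [ 0.5599 -0.0229  0.0585] dp [ 2.7  1.6 33.5] dr [-0.005 -0.001 -0.001] F [ 0.3 -0.3  1.3] open 0.16
```

Request:
servo_tool(dp=[[1, 1, 15], [2, 2, 27], [3, 2, 33], [3, 2, 33], [9, 2, 33], [16, 2, 33], [24, 2, 33], [33, 2, 33], [43, 2, 33], [53, 2, 33]], dr=[[0, 0, 0], [0, 0, 0], [0, 0, 0], [0, 0, 0], [0, 0, 0], [0, 0, 0], [0, 0, 0], [0, 0, 0], [0, 0, 0], [0, 0, 0]], fingers=[14, 14, 14, 14, 14, 14, 14, 14, 14, 14])

```text
time_s: 3.4
tcp_pos: [0.5565, 0.0312, 0.0281]
eef_rot: [0.0, 0.655, 0.756, 0.0]
force: [-0.1, -0.1, 0.2]
opening: 0.16
grip_force: 0.1
```

```bash
python3 - <<'E'
from h import *
goto(.5286,.2046,.025,8.2)
I=grab_frame("wrist")[:,:,::-1]; cv2.imwrite("pics/w2.png",I)
E
```

```text
t 3.4 tcp [0.5565 0.0312 0.0281] dp [175.6  -3.1   3.1] dr [ 0.001 -0.    -0.001] F [-0.1 -0.1  0.2] open 0.16
```

View pics/w2.png

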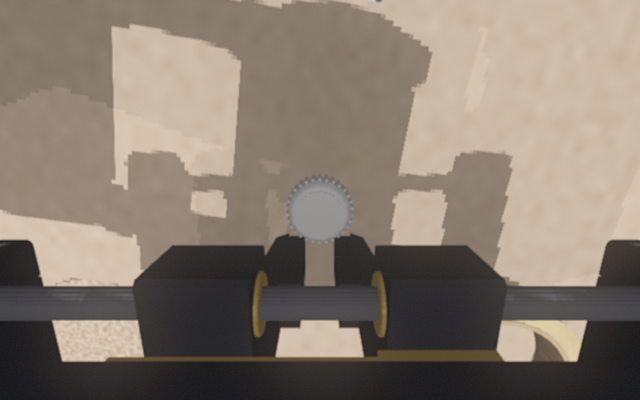

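Cap a sits centred in the finger gap at (320,208). I'll keep pushing.

Request:
servo_tool(dp=[[10, 0, 1], [21, 0, 2], [33, -1, 2], [45, -1, 2], [57, -1, 2], [69, -2, 2], [81, -2, 2], [93, -2, 2], [105, -2, 2], [117, -3, 2]], dr=[[0, 0, 0], [0, 0, 0], [0, 0, 0], [0, 0, 0], [0, 0, 0], [0, 0, 0], [0, 0, 0], [0, 0, 0], [0, 0, 0], [0, 0, 0]], fingers=[14, 14, 14, 14, 14, 14, 14, 14, 14, 14])

```text
time_s: 4.28
tcp_pos: [0.537, 0.1466, 0.0258]
eef_rot: [0.0, 0.655, 0.756, 0.0]
force: [0.8, -0.3, 0.6]
opening: 0.159
grip_force: 0.1
```

Request:
servo_tool(dp=[[12, 0, 0], [24, 0, 0], [35, 0, 0], [44, 0, 0], [51, 0, 0], [56, 0, 0], [58, 0, 0], [58, 0, 0], [50, 0, -10], [40, 0, -40]], dr=[[0, 0, 0], [0, 0, 0], [0, 0, 0], [0, 0, 0], [0, 0, 0], [0, 0, 0], [0, 0, 0], [0, 0, 0], [0, 0, 0], [0, 0, 0]], fingers=[14, 14, 14, 14, 14, 14, 14, 14, 14, 14])

```text
time_s: 5.12
tcp_pos: [0.5275, 0.1833, 0.0621]
eef_rot: [-0.002, 0.655, 0.756, -0.004]
force: [-0.3, 0.2, -0.2]
opening: 0.16
grip_force: 0.0
```

```bash
python3 - <<'E'
from h import *
goto(.5,-.13,.12,9)
I=grab_frame("wrist")[:,:,::-1]; cv2.imwrite("pics/w3.png",I)
E
```

```text
t 5.1167 tcp [0.5275 0.1833 0.0621] dp [-306.3  -72.4  -56.7] dr [-0.009  0.002 -0.014] F [-0.3  0.2 -0.2] open 0.16
```

View pics/w3.png

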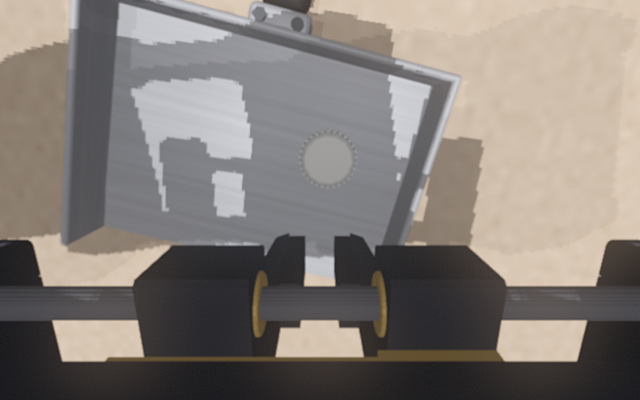

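Cap a lies well inside the pan at (328,159). Next is cap b.

Request:
servo_tool(dp=[[-5, 0, -30], [-30, -8, -50], [-65, -16, -57], [-105, -26, -57], [-145, -35, -57], [-185, -45, -57], [-225, -54, -57], [-260, -63, -57], [-290, -70, -57], [-306, -73, -57]], dr=[[0, 0, 0], [0, 0, 0], [0, 0, 0], [0, 0, 0], [0, 0, 0], [0, 0, 0], [0, 0, 0], [0, 0, 0], [0, 0, 0], [0, 0, 0]], fingers=[18, 18, 18, 18, 18, 18, 18, 18, 18, 18])

```text
time_s: 6.0
tcp_pos: [0.5018, -0.1326, 0.1239]
eef_rot: [0.001, 0.656, 0.754, -0.0]
force: [-0.0, 0.4, -0.4]
opening: 0.202
grip_force: 0.0
```

```bash
python3 - <<'E'
from h import *
goto(.498,-.130,.027,8.45)
i=camera_info("wrist");I=grab_frame("wrist")[:,:,::-1]
hsv=cv2.cvtColor(np.ascontiguousarray(I),cv2.COLOR_BGR2HSV)
m=((hsv[...,1]<25)&(hsv[...,2]>110)).astype(np.uint8); m[245:]=0
N,L,S,C=cv2.connectedComponentsWithStats(m)
for l in range(1,N):
    if S[l][4]>300: print(S[l],C[l].round(0),cast(i,*C[l],.014).round(4))
cv2.imwrite("pics/w4.png",I)
E
```

```text
t 6.0 tcp [ 0.5018 -0.1326  0.1239] dp [ 3.3 -3.5 96.9] dr [ 0.001  0.002 -0.009] F [-0.   0.4 -0.4] open 0.2
[ 106   61  105  106 8496] [158. 114.] [ 0.3782 -0.084   0.014 ]
[ 293  124   42   42 1331] [314. 144.] [ 0.4908 -0.0901  0.014 ]
```

Request:
servo_tool(dp=[[1, -2, 30], [3, -4, 60], [3, -4, 85], [3, -4, 97], [3, -4, 97], [10, -4, 97], [18, -4, 97], [27, -4, 97], [37, -4, 97], [48, -4, 97]], dr=[[0, 0, -0.009], [0, 0, -0.009], [0, 0, -0.009], [0, 0, -0.009], [0, 0, -0.009], [0, 0, -0.009], [0, 0, -0.009], [0, 0, -0.009], [0, 0, -0.009], [0, 0, -0.009]], fingers=[18, 18, 18, 18, 18, 18, 18, 18, 18, 18])

```text
time_s: 6.88
tcp_pos: [0.4925, -0.0803, 0.0269]
eef_rot: [0.001, 0.652, 0.759, 0.001]
force: [0.2, 0.7, -0.0]
opening: 0.206
grip_force: 0.1
```

Request:
servo_tool(dp=[[11, 0, 0], [22, 0, 0], [34, 0, 0], [46, 0, 0], [58, 0, 0], [70, 0, 0], [82, 0, 0], [94, 0, 0], [106, 0, 0], [118, 0, 0]], dr=[[0, 0, 0], [0, 0, 0], [0, 0, 0], [0, 0, 0], [0, 0, 0], [0, 0, 0], [0, 0, 0], [0, 0, 0], [0, 0, 0], [0, 0, 0]], fingers=[18, 18, 18, 18, 18, 18, 18, 18, 18, 18])

```text
time_s: 7.72
tcp_pos: [0.4737, 0.0365, 0.0257]
eef_rot: [-0.0, 0.652, 0.758, -0.0]
force: [0.5, -0.6, 0.3]
opening: 0.21
grip_force: 0.1
```

```bash
cat > cap.py <<'E'
from h import *
i=camera_info("wrist");I=grab_frame("wrist")[:,:,::-1]
hsv=cv2.cvtColor(np.ascontiguousarray(I),cv2.COLOR_BGR2HSV)
m=((hsv[...,1]<25)&(hsv[...,2]>110)).astype(np.uint8); m[245:]=0
N,L,S,C=cv2.connectedComponentsWithStats(m)
for l in range(1,N):
    if S[l][4]>300: print(S[l],C[l].round(0),cast(i,*C[l],.014).round(4))
E
python3 -c "
from h import *
goto(.447,.2138,.026,8.45)"; python3 cap.py
```

```text
t 7.7167 tcp [0.4737 0.0365 0.0257] dp [179.3   0.3  -0.3] dr [-0.    -0.     0.004] F [ 0.5 -0.6  0.3] open 0.21
[ 407    0  177   47 4200] [517.  15.] [0.5328 0.1492 0.014 ]
[ 285  178   69   67 3458] [319. 213.] [0.4693 0.0586 0.014 ]
```

Cap b is seated in the gap and 179 mm of push remain.

Request:
servo_tool(dp=[[12, 0, 0], [24, 0, 0], [36, 0, 0], [48, 0, 0], [60, 0, 0], [72, 0, 0], [84, 0, 0], [96, 0, 0], [108, 0, 0], [120, 0, 0]], dr=[[0, 0, 0], [0, 0, 0], [0, 0, 0], [0, 0, 0], [0, 0, 0], [0, 0, 0], [0, 0, 0], [0, 0, 0], [0, 0, 0], [0, 0, 0]], fingers=[18, 18, 18, 18, 18, 18, 18, 18, 18, 18])

```text
time_s: 8.6
tcp_pos: [0.4557, 0.1547, 0.0257]
eef_rot: [0.0, 0.652, 0.758, -0.0]
force: [-0.0, 0.6, -0.3]
opening: 0.204
grip_force: 0.1
```

Request:
servo_tool(dp=[[12, 0, 0], [24, 0, 0], [35, 0, 0], [44, 0, 0], [51, 0, 0], [56, 0, 0], [58, 0, 0], [58, 0, 0], [50, 0, -10], [40, 0, -40]], dr=[[0, 0, 0], [0, 0, 0], [0, 0, 0], [0, 0, 0], [0, 0, 0], [0, 0, 0], [0, 0, 0], [0, 0, 0], [0, 0, 0], [0, 0, 0]], fingers=[18, 18, 18, 18, 18, 18, 18, 18, 18, 18])

```text
time_s: 9.43
tcp_pos: [0.4462, 0.1916, 0.0626]
eef_rot: [-0.002, 0.651, 0.759, -0.004]
force: [-1.1, 0.2, -0.7]
opening: 0.207
grip_force: 0.0
```

```bash
python3 - <<'E'
from h import *
goto(.500,-.240,.13,2)
I=grab_frame("wrist")[:,:,::-1]; cv2.imwrite("pics/w5.png",I)
E
```

```text
t 9.4333 tcp [0.4462 0.1916 0.0626] dp [-434.9  -12.7  -66.4] dr [-0.009  0.003  0.117] F [-1.1  0.2 -0.7] open 0.21
```

View pics/w5.png

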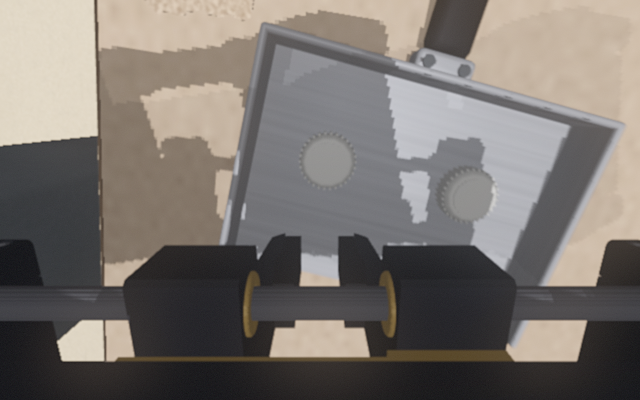

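Both caps are inside the pan: b at (328,160) and a at (468,195). Now for cap c.

Request:
servo_tool(dp=[[-5, 0, -30], [-30, -1, -55], [-65, -2, -66], [-105, -3, -66], [-145, -4, -66], [-185, -5, -66], [-225, -6, -66], [-265, -8, -66], [-305, -9, -66], [-345, -10, -66]], dr=[[0, 0, 0.01], [0, 0, 0.03], [0, 0, 0.05], [0, 0, 0.07], [0, 0, 0.09], [0, 0, 0.117], [0, 0, 0.117], [0, 0, 0.117], [0, 0, 0.117], [0, 0, 0.117]], fingers=[18, 18, 18, 18, 18, 18, 18, 18, 18, 18])

```text
time_s: 10.32
tcp_pos: [0.4914, -0.1522, 0.1328]
eef_rot: [0.001, 0.695, 0.719, 0.0]
force: [1.3, -0.3, 0.2]
opening: 0.201
grip_force: 0.0
```

```bash
python3 -c "
from h import *
goto(.500,-.240,.13,2)"
```

```text
t 10.3167 tcp [ 0.4914 -0.1522  0.1328] dp [-88.1   5.7   2.8] dr [ 0.001  0.001 -0.002] F [ 1.3 -0.3  0.2] open 0.2
```

Request:
servo_tool(dp=[[-30, 2, 2], [-58, 4, 2], [-80, 5, 2], [-88, 6, 2], [-88, 6, 2], [-88, 6, 2]], dr=[[0, 0, 0], [0, 0, 0], [0, 0, 0], [0, 0, 0], [0, 0, 0], [0, 0, 0]], fingers=[18, 18, 18, 18, 18, 18])

```text
time_s: 10.82
tcp_pos: [0.5004, -0.2369, 0.1299]
eef_rot: [-0.0, 0.696, 0.718, 0.0]
force: [-0.4, -0.2, 0.6]
opening: 0.206
grip_force: 0.0
```

```bash
python3 -c "
from h import *
goto(.497,-.240,.027,2)"; python3 cap.py
```

```text
t 10.8167 tcp [ 0.5004 -0.2369  0.1299] dp [ -3.1  -3.5 102.9] dr [-0.    -0.001 -0.002] F [-0.4 -0.2  0.6] open 0.21
[  97    0   99   36 2408] [148.  14.] [ 0.3795 -0.11    0.014 ]
[ 295  129   41   41 1257] [315. 149.] [ 0.495  -0.1976  0.014 ]
```

Request:
servo_tool(dp=[[-1, -2, 30], [-3, -4, 60], [-3, -4, 88], [-3, -4, 103], [-3, -4, 103], [4, -4, 103], [12, -4, 103], [21, -4, 103], [31, -4, 103], [42, -4, 103]], dr=[[0, 0, 0], [0, 0, 0], [0, 0, 0], [0, 0, 0], [0, 0, 0], [0, 0, 0], [0, 0, 0], [0, 0, 0], [0, 0, 0], [0, 0, 0]], fingers=[18, 18, 18, 18, 18, 18, 18, 18, 18, 18])

```text
time_s: 11.7
tcp_pos: [0.4963, -0.1941, 0.0281]
eef_rot: [0.001, 0.695, 0.719, 0.0]
force: [-0.1, 0.4, 0.3]
opening: 0.206
grip_force: 0.1
```

Request:
servo_tool(dp=[[11, 0, 0], [22, 0, 0], [34, 0, 0], [46, 0, 0], [58, 0, 0], [70, 0, 0], [82, 0, 0], [94, 0, 0], [106, 0, 0], [118, 0, 0]], dr=[[0, 0, 0], [0, 0, 0], [0, 0, 0], [0, 0, 0], [0, 0, 0], [0, 0, 0], [0, 0, 0], [0, 0, 0], [0, 0, 0], [0, 0, 0]], fingers=[18, 18, 18, 18, 18, 18, 18, 18, 18, 18])

```text
time_s: 12.53
tcp_pos: [0.4913, -0.0759, 0.0267]
eef_rot: [-0.0, 0.695, 0.719, -0.0]
force: [0.1, -0.2, 0.6]
opening: 0.204
grip_force: 0.1
```

```bash
python3 -c "
from h import *
goto(.484,.189,.026,2)"; python3 cap.py
```

```text
t 12.5333 tcp [ 0.4913 -0.0759  0.0267] dp [265.    1.7   0.7] dr [-0.    -0.    -0.001] F [ 0.1 -0.2  0.6] open 0.2
[ 286  178   68   67 3372] [319. 213.] [ 0.4896 -0.0537  0.014 ]
[   6  190  148   55 5826] [ 78. 222.] [ 0.3796 -0.0617  0.014 ]
```

Cap c is seated in the gap and 265 mm remain.

Request:
servo_tool(dp=[[12, 0, 0], [24, 0, 0], [36, 0, 0], [48, 0, 0], [60, 0, 0], [72, 1, 0], [84, 1, 0], [96, 1, 0], [108, 1, 0], [120, 1, 0]], dr=[[0, 0, 0], [0, 0, 0], [0, 0, 0], [0, 0, 0], [0, 0, 0], [0, 0, 0], [0, 0, 0], [0, 0, 0], [0, 0, 0], [0, 0, 0]], fingers=[18, 18, 18, 18, 18, 18, 18, 18, 18, 18])

```text
time_s: 13.42
tcp_pos: [0.4883, 0.0441, 0.0267]
eef_rot: [-0.0, 0.695, 0.719, 0.0]
force: [-0.5, 0.4, 0.8]
opening: 0.206
grip_force: 0.0
```

Request:
servo_tool(dp=[[12, 0, 0], [24, 0, 0], [36, 0, 0], [48, 0, 0], [60, 0, 0], [71, 1, 0], [81, 1, 0], [90, 1, 0], [98, 1, 0], [105, 1, 0]], dr=[[0, 0, 0], [0, 0, 0], [0, 0, 0], [0, 0, 0], [0, 0, 0], [0, 0, 0], [0, 0, 0], [0, 0, 0], [0, 0, 0], [0, 0, 0]], fingers=[18, 18, 18, 18, 18, 18, 18, 18, 18, 18])

```text
time_s: 14.25
tcp_pos: [0.4857, 0.1487, 0.0267]
eef_rot: [0.0, 0.695, 0.719, -0.0]
force: [0.9, -0.2, 0.1]
opening: 0.205
grip_force: 0.1
```

Request:
servo_tool(dp=[[8, 0, 0], [16, 0, 0], [24, 0, 0], [31, 0, 0], [36, 0, 0], [38, 0, 0], [38, 0, 0], [30, 0, -8], [20, 0, -40], [0, 0, -80]], dr=[[0, 0, 0], [0, 0, 0], [0, 0, 0], [0, 0, 0], [0, 0, 0], [0, 0, 0], [0, 0, 0], [0, 0, 0], [0, 0, 0], [0, 0, 0]], fingers=[18, 18, 18, 18, 18, 18, 18, 18, 18, 18])

```text
time_s: 15.08
tcp_pos: [0.4831, 0.1483, 0.1025]
eef_rot: [-0.002, 0.695, 0.719, -0.003]
force: [0.6, 0.6, 0.7]
opening: 0.205
grip_force: 0.0
```

Request:
servo_tool(dp=[[-20, 0, -20], [-50, 0, -50], [-80, 0, -80], [-80, 0, -80], [-80, 0, -80]], dr=[[0, 0, 0], [0, 0, 0], [0, 0, 0], [0, 0, 0], [0, 0, 0]], fingers=[18, 18, 18, 18, 18])

```text
time_s: 15.5
tcp_pos: [0.4901, 0.0675, 0.1869]
eef_rot: [0.002, 0.696, 0.718, 0.002]
force: [0.3, 0.2, -0.1]
opening: 0.201
grip_force: 0.0
```

```bash
python3 - <<'E'
from h import *
goto(.5,.2,.13,2)
a=grab_frame("wrist")[:,:,::-1]; b=grab_frame("scene")[:,:,::-1]
cv2.imwrite("pics/w6.png",np.vstack([a[:300],b[100:300]]))
E
```

```text
t 15.5 tcp [0.4901 0.0675 0.1869] dp [132.1  13.6  57. ] dr [ 0.006 -0.    -0.005] F [ 0.3  0.2 -0.1] open 0.2
```

View pics/w6.png

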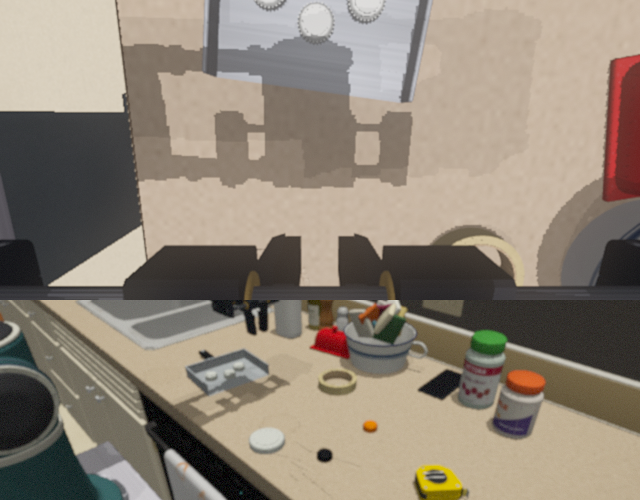

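The three caps lie well inside the pan: in the wrist part at (268,2), (316,20) and (366,8), with the mouth edge at row ~90. The lid, orange cap, black cap, roll and tape measure are where they were. I'm handing in.

```bash
python3 -c "
from bench import close_job
print(close_job())"
```

```text
the job is handed in; nothing more can be done
None
```

I swept all three white caps into the pan and handed the job in at about 15.6 s; the final pictures show each wholly inside and the jar lid, tape measure, tape roll and look-alike caps where they were.

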